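# Clear the painting desk into its drawer trays

### The job

Put the painting things away where each kind belongs: stand the two paint pots upright in the white tray, one to a bay; lay the two stone seals lengthwise in the red-lined wooden case, one to a bay; and lay the brush lengthwise and flat in the long black tray. Set everything down gently on the tray floors instead of letting it drop, and leave the glue bottle and the tape roll where they are.

Things in the scene. Friction and masses are not known exactly. Their poses are not given: they have to be found in the camera images.
- pot_blue_mid (a point): squat screw-top paint pot, white with a blue band and a ribbed blue screw lid; a cylinder 47 mm in diameter and 52 mm tall, standing. This point is its centre, 26 mm above its underside; z is up its axis. About 0.1 kg.
- pot_yellow_mid (a point): squat screw-top paint pot, white with a yellow band and a ribbed yellow screw lid; a cylinder 47 mm in diameter and 52 mm tall, standing. This point is its centre, 26 mm above its underside; z is up its axis. About 0.1 kg.
- seal_red_mid (a point): carved stone name seal of red-brown stone, lying on its side: a square bar 60 mm long, 24 mm wide and 24 mm high as it lies. x runs along its length, from the red inked end (-x) to the narrower carved knob (+x, last 14 mm, 18 mm square). This point is its centre, 12 mm above its underside. About 0.09 kg.
- seal_green_mid (a point): carved stone name seal of grey-green stone, lying on its side: a square bar 60 mm long, 24 mm wide and 24 mm high as it lies. x runs along its length, from the red inked end (-x) to the narrower carved knob (+x, last 14 mm, 18 mm square). This point is its centre, 12 mm above its underside. About 0.09 kg.
- brush_grip (a point): flat wash brush lying flat, 165 mm long and 12 mm thick: red handle 95 mm long and 14 mm wide, then a steel ferrule 26 mm wide and 30 mm long, then stiff straw-coloured bristles 25 mm wide and 40 mm long. x runs along the brush towards the bristles. This point is on the handle near the point of balance, half-way up (6 mm above its underside): 70.5 mm from the handle's end, 24.5 mm before the ferrule, 12 mm before the middle of the brush's length. About 0.045 kg.
- pot_tray_floor (a point): shallow white plastic tray for paint pots, fixed, 108 mm (x) by 144 mm (y), 20 mm high, walls and divider 4 mm thick. The divider runs along x through the middle and leaves two bays, centred at y = +35 and -35 mm, each 100 mm (x) by 66 mm (y), each with a light grey disc in its middle. This point is the middle of the tray at the level of the bays' floor, 4 mm above the table; the walls and divider rise 16 mm above it.
- seal_box_floor (a point): shallow dark wooden case with a dark red lining, for seals, fixed, 102 mm (x) by 178 mm (y), 14 mm high, walls and divider 6 mm thick. The divider runs along x through the middle and leaves two bays, centred at y = +43 and -43 mm, each 90 mm long (x) by 80 mm wide (y). This point is the middle of the case at the level of the bays' floor, 4 mm above the table; the walls and divider rise 10 mm above it.
- brush_tray_floor (a point): long shallow black plastic tray with a grey liner, for brushes, fixed, 88 mm (x) by 211 mm (y), 16 mm high, walls 6 mm thick, one space inside, 76 mm (x) by 199 mm (y). This point is the middle of its floor, 4 mm above the table; the walls rise 12 mm above it.
- glue_mid (a point): white glue bottle with a blue band and blue nozzle, 60 mm in diameter, 187 mm tall, standing near the robot's right edge of the work. This point is on its axis, 90 mm above its foot. To be left alone.
- tape_mid (a point): roll of tan masking tape lying flat beyond the trays, 100 mm in diameter, 76 mm hole, 24 mm high. This point is its centre. To be left alone.

How it is judged:
By the outcome, as a careful person would: the job done as asked, in the order asked, and still so for the second after the job is handed in, with the robot touching nothing.
It also fails if it takes over 118 s, if anything falls off the work surface, if the arm or the gripper's body presses on something with over 40 N, if the wrist force passes 120 N, or if a joint passes its speed limit or range.

### The arm

A 7-joint arm with a two-finger parallel gripper is mounted at the origin on the work surface. World frame = base frame: x ahead of the robot, y to its left, z up, the work surface at z = 0. Lengths are in mm, angles in rad, forces in N, time in s.
With the tool pointing down it reaches from about 400 to 850 mm from the base axis. Payload 4.4 kg.
Tool frame: the origin (TCP) lies midway between the tips of the shut fingers; the grasp point (between the pads) lies 19 mm behind it (manip.hold_point_z is the distance from the TCP to the grasp point, in mm); z points along the fingers, y is the line along which they close (so a half turn about z gives the same grasp; the last joint's range is limited). The gripper opens to 94 mm and grips with 3 to 60 N. Pads are 16 mm wide; open, the fingers measure 119 mm over their backs; the gripper's body (75 mm by 177 mm) begins 78 mm behind the grasp point.
Start: joints at [-1.254, 0.628, 0.038, 1.517, -0.027, 0.996, -0.02], TCP at [242.764, 602.979, 205.478] pointing down, gripper open.
Joint ranges: [-3.06, 3.06], [-0.37, 2.12], [-1.25, 1.32], [0.18, 2.47], [-1.1, 4.24], [0.23, 1.98], [-2.94, 2.94]. Speed limits (rad/s): [2.57, 2.57, 3.14, 3.14, 3.14, 3.14, 3.14].

### API

Orientations are given as a unit quaternion [x, y, z, w].
In Python, from cell import manip gives the robot as it stands.
- The arm moves only by the tool play_rows, never from a script. Its argument "motion" is a list of rows, each a list of 3 entries, a list of its own where there are three numbers: the shift along the world's x, y, z in m, then the turn, a rotation vector about the world's x, y, z in rad, then the finger opening in m, from 0 to 0.094. A call has 1 to 10 rows; each row is the pose to reach, as a shift and turn from the pose commanded when the call began; what a row does not reach only later rows make up. A row lasts 1/12 s, in which the tool goes at most 41.7 mm and 7.16 degrees, less where a joint would pass 70% of its speed; a pose out of reach is approached as far as the arm can. A call with a gripper value outside its range is refused whole. The fingers move at their own pace and stop on an object; "squeeze" is the grip in N (left out, the last holds). Time passes only in rows, so rows that repeat a pose let the fingers close. It gives the time, the measured TCP pose, the force, the opening and the grip force at its end, in the units of the state.
- manip.get_state(): the state, without advancing time (a new reading comes with each control period).
- manip.get_image(name): name is "scene" or "side" or "wrist"; returns a dict with "img" (400x640x3 uint8, red, green, blue), "z_map" (400x640 float32, mm along the optical axis (not along the pixel's ray), 0 where there is no reading), "fx", "fy", "cx", "cy" (pixels), "R" (3x3) and "t" (3): a world point X has camera coordinates R X + t. Camera axes: x right, y down, z forward; pixel columns grow to the right and rows downward; lengths in mm; the calibration is good to about 2 mm. The wrist camera is an equidistant fisheye: a pixel r from the principal point sees the ray r / f radians off the axis. A picture is of the moment at which its call begins.
- manip.close_job(): hands the job in; it is judged then, once.
Trained networks look in a picture, given as the dict that the camera call returned (one of the last four; its "shot" number tells which), for a name from the list of things; names that differ only in an ending like _2 or _b are one class to them, and where a whole thing is asked for, a point or a joint stands for the part that bears it (a point fixed in the world has none). Each returns a list of dicts, best first, with "conf" (0 to 1); they miss things now and then, are a little off and sometimes report something else, mostly with a low value. They report only what shows in the picture. A call takes as long as a camera call.
- manip.recognise(picture, target): "box" ([centre column, centre row, width, height] in pixels, round what is visible of it).
The state is a dict: "t": time; "joint_pos": joint angles; "joint_velocities": joint speeds; "joint_efforts": joint torques, N m; "position": TCP position; "orientation": TCP orientation; "force": force on the tool from outside, world axes, zero at the start; "ft_torque": the same for the moment, N m; "width": finger opening in mm; "finger_force": force on a finger pad.
Only numpy, scipy, OpenCV 4.12 (cv2) and the standard library are available. Lean on these libraries where they do the work, as an engineer would, in place of code of your own. Each camera call takes 0.05 s, during which the arm holds its last target. There are 200 camera calls.

## Working session

There is one attempt and no reset: what is moved stays moved. The work goes in short steps, Python scripts to look and compute and a tool call to move; the robot and the scene stay as the last step left them, time stands still between calls to the robot, and variables do not carry over. Pictures are saved under pics/ and viewed, at most 14 in all, crops included, and the job is handed in when it is done.

Besides the shell and the picture viewer there is one more tool, called after ">>>" in YAML: its name, and indented under it one key for each argument. play_rows: Moves the arm, as the interface text tells. Its arguments: {"type":"object","properties":{"motion":{"type":"array","items":{"type":"array"}},"squeeze":{"type":"number"}},"required":["motion"]}

```bash
ls; mkdir -p pics; python3 - <<'E'
from cell import manip
import cv2,pickle
s=manip.get_state();print(s['t'],s['position'],s['orientation'],s['width'],manip.hold_point_z)
for n in ['scene','side']:
    p=manip.get_image(n);cv2.imwrite(f'pics/{n}0.png',p['img'][:,:,::-1]);pickle.dump(p,open(f'{n}0.pkl','wb'))
    print(n,p['fx'],p['cx'],p['cy'],p['R'],p['t'])
    for k in ['pot_blue_mid','pot_yellow_mid','seal_red_mid','seal_green_mid','brush_grip','pot_tray_floor','seal_box_floor','brush_tray_floor','glue_mid','tape_mid']:
        print(k,[([int(v) for v in r['box']],round(r['conf'],2)) for r in manip.recognise(p,k)][:3])
E
```

```text
pics
0.0 [242.5180405  602.35826347 204.573742  ] [ 1.90251322e-01  9.81734987e-01 -9.07914142e-04 -1.58217095e-04] 94.16376310449549 18.8
scene 408.2920753148156 316.2235210166177 194.41574477710785 [[ 0.6964718   0.71758136 -0.00200529]
 [ 0.62510964 -0.60808788 -0.48935373]
 [-0.35237051  0.33956755 -0.87208308]] [-310.02300657 -365.3057244  1371.37483011]
pot_blue_mid [([270, 191, 16, 13], 0.67), ([349, 128, 16, 24], 0.53)]
pot_yellow_mid [([212, 225, 24, 24], 0.69)]
seal_red_mid [([270, 190, 17, 14], 0.7)]
seal_green_mid [([314, 165, 12, 22], 0.68), ([358, 203, 64, 64], 0.2)]
brush_grip [([374, 95, 31, 30], 0.68), ([419, 147, 56, 53], 0.56)]
pot_tray_floor [([420, 145, 54, 52], 0.95)]
seal_box_floor [([361, 203, 66, 66], 0.98)]
brush_tray_floor [([288, 262, 83, 81], 0.72)]
glue_mid [([200, 311, 40, 38], 0.69)]
tape_mid [([401, 226, 39, 36], 0.97)]
side 465.0664794965778 316.5393232376821 208.07749222303926 [[ 0.98293983 -0.18368898  0.00936224]
 [-0.12852993 -0.72240627 -0.67941831]
 [ 0.13156499  0.66662399 -0.73369143]] [-587.92152924   60.13322382 1289.93168153]
pot_blue_mid [([251, 169, 18, 23], 0.52)]
pot_yellow_mid [([262, 310, 18, 24], 0.63)]
seal_red_mid [([261, 255, 17, 23], 0.63)]
seal_green_mid [([266, 209, 17, 13], 0.71)]
brush_grip [([236, 140, 9, 32], 0.48)]
pot_tray_floor []
seal_box_floor [([350, 347, 32, 57], 0.75), ([327, 201, 56, 49], 0.57), ([365, 190, 34, 31], 0.51)]
brush_tray_floor [([306, 142, 38, 33], 0.71), ([340, 278, 61, 74], 0.59)]
glue_mid []
tape_mid [([368, 189, 36, 25], 0.76), ([342, 277, 57, 76], 0.6)]
```

```bash
python3 - <<'E'
import cv2
a=cv2.imread('pics/scene0.png')[70:350,160:480];cv2.imwrite('pics/s0c.png',cv2.resize(a,(800,700))[:600] if 0 else cv2.resize(a,(685,600),interpolation=cv2.INTER_CUBIC))
a=cv2.imread('pics/side0.png')[100:400,180:500];cv2.imwrite('pics/d0c.png',cv2.resize(a,(640,600),interpolation=cv2.INTER_CUBIC))
E
```

```text
(no output)
```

View pics/s0c.png

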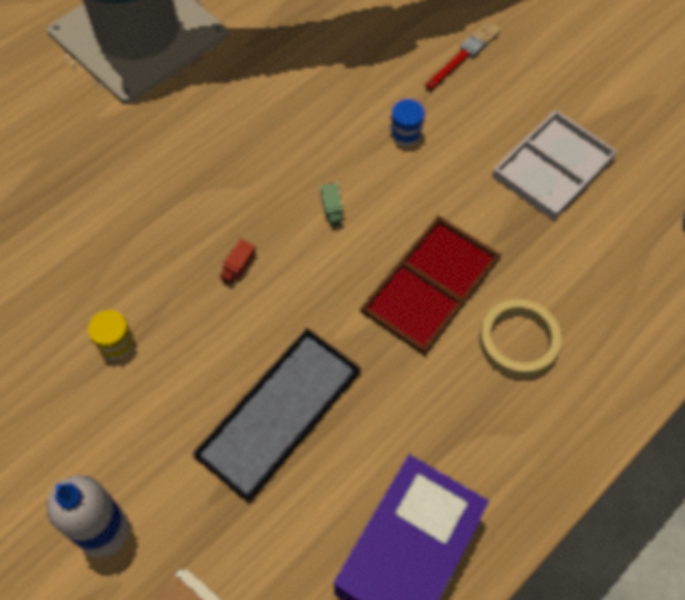

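View pics/d0c.png

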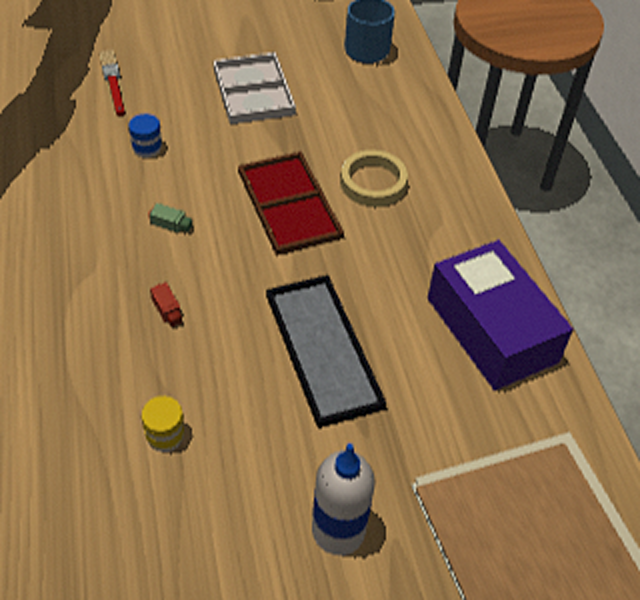

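The scene crop (2.14x, origin at 160,70) shows blue pot at (350,127), yellow (212,227), green seal (315,165), red (271,192), brush (375,97), and all three trays. The side crop agrees with it. Next I'll measure by colour plus depth.

```bash
cat > h.py <<'E'
import numpy as np,cv2
def cloud(p):
    z=p['z_map'].astype(float);v,u=np.mgrid[:z.shape[0],:z.shape[1]]
    c=np.stack([(u-p['cx'])/p['fx']*z,(v-p['cy'])/p['fy']*z,z],-1)
    return (c-p['t'])@p['R']
def onplane(p,uv,h):
    uv=np.asarray(uv,float);d=np.c_[(uv[:,0]-p['cx'])/p['fx'],(uv[:,1]-p['cy'])/p['fy'],np.ones(len(uv))]@p['R']
    o=-p['R'].T@p['t'];return o+d*((h-o[2])/d[:,2])[:,None]
def comp(mask,c,r=25,close=0):
    if close: mask=cv2.morphologyEx(mask.astype(np.uint8),cv2.MORPH_CLOSE,np.ones((close,close)))
    n,l,st,ce=cv2.connectedComponentsWithStats(mask.astype(np.uint8))
    ok=[i for i in range(1,n) if np.hypot(*(ce[i]-c))<r]
    return l==max(ok,key=lambda i:st[i,4])
E
python3 - <<'E'
import pickle
from h import *
C={'scene':dict(blue=(350,127),yellow=(212,226),red=(270,191),green=(314,165),brush=(369,101),ptray=(420,146),sbox=(361,203),btray=(289,263),tape=(401,227),glue=(200,311)),
'side':dict(blue=(252,167),yellow=(261,309),red=(263,252),green=(265,209),brush=(237,147),ptray=(307,143),sbox=(325,201),btray=(343,275),tape=(367,189),glue=(352,350))}
for n in C:
    p=pickle.load(open(n+'0.pkl','rb'));W=cloud(p);hsv=cv2.cvtColor(p['img'],cv2.COLOR_RGB2HSV).astype(int);H,S,V=hsv[...,0],hsv[...,1],hsv[...,2]
    m=dict(blue=(abs(H-110)<14)&(S>150),yellow=(abs(H-25)<5)&(S>235)&(V>120),red=((H<8)|(H>172))&(S>120),green=(H>45)&(H<95)&(S>40),
      brush=((H<5)|(H>172))&(S>180),ptray=(S<60)&(V>60),sbox=((H<6)|(H>172))&(S>200),btray=(S<40),tape=None,glue=None)
    for k,c in C[n].items():
        if m[k] is None:
            yy,xx=np.mgrid[:400,:640];q=W[(np.hypot(xx-c[0],yy-c[1])<32)&(W[...,2]>12)]
            print(n,k,np.median(q,0).round(),q.min(0).round(),q.max(0).round());continue
        try: M=comp(m[k],c,close=3 if k not in('ptray','sbox') else 5)
        except ValueError: print(n,k,'none');continue
        q=W[M&(p['z_map']>0)]
        hi=q[:,2]>np.percentile(q[:,2],95)-6 if k in('blue','yellow','red','green') else np.ones(len(q),bool)
        r=cv2.minAreaRect(q[hi,:2].astype(np.float32))
        v,u=np.nonzero(M)
        top=dict(blue=52,yellow=52,red=24,green=24,brush=12,ptray=20,sbox=4,btray=16)[k]
        r2=cv2.minAreaRect(onplane(p,np.c_[u,v],top)[:,:2].astype(np.float32))
        f=lambda r:(np.round(r[0],1),np.round(r[1],1),round(r[2],1))
        print(n,k,len(q),'z95',np.percentile(q[:,2],[5,50,95]).round(1),'depth',f(r),'plane',f(r2))
E
```

```text
scene blue 152 z95 [44.5 52.5 55.4] depth (array([431.8, 156.5]), array([39.2, 43.4]), 43.8) plane (array([434.2, 154.1]), array([39.1, 49.9]), 43.9)
scene yellow 214 z95 [49.4 52.3 55. ] depth (array([ 404.2, -346.9]), array([42. , 43.7]), 57.2) plane (array([ 404.6, -346.9]), array([41.6, 44.2]), 52.6)
scene red 157 z95 [15.5 23.4 28.1] depth (array([ 428.9, -163.8]), array([22.3, 54.8]), 16.8) plane (array([ 431.3, -165.6]), array([26.6, 60.2]), 17.9)
scene green 87 z95 [18.7 24.5 27.6] depth (array([451.8, -13.3]), array([15.1, 55.5]), 55.7) plane (array([453.9, -14.8]), array([15. , 60.6]), 55.3)
scene brush 73 z95 [ 9.2 12.2 14.9] depth (array([394. , 285.8]), array([11.4, 88.2]), 2.9) plane (array([393.9, 285.9]), array([11.2, 90. ]), 4.1)
scene ptray 1467 z95 [ 2.4  6.7 20.9] depth (array([618. , 263.9]), array([107.8, 147.9]), 2.3) plane (array([618.8, 258.8]), array([108.6, 151.4]), 2.9)
scene sbox 1615 z95 [ 2.2  5.2 10.6] depth (array([623.2,   1.8]), array([ 90.1, 169.1]), 8.3) plane (array([621.8,   4.8]), array([ 90.4, 164.6]), 8.1)
scene btray 2407 z95 [ 2.1  5.4 16.6
[... 775 characters left out ...]
y([388.2, 285.9]), array([ 13. , 100.4]), 5.0) plane (array([388.6, 277.6]), array([ 12.6, 101.2]), 4.7)
side ptray 1059 z95 [-1.4  3.8 17.8] depth (array([615. , 275.5]), array([115.1, 183. ]), 2.2) plane (array([611. , 251.8]), array([110.2, 164.8]), 2.4)
side sbox 1174 z95 [-1.3  2.3  8.7] depth (array([623.1,  -3.2]), array([ 92.2, 178.8]), 6.5) plane (array([623. ,  -2.5]), array([ 91.7, 174.9]), 6.6)
side btray 2115 z95 [-0.9  2.7 13.3] depth (array([ 611.6, -264.6]), array([ 86.7, 211.7]), 6.2) plane (array([ 612.1, -268.9]), array([ 87.3, 210.8]), 6.6)
side tape [747.   8.  20.] [ 416. -924.   12.] [802.  70. 993.]
side glue [ 570. -519.  120.] [ 416. -924.   12.] [ 607. -476.  993.]
```

>>> play_rows:
  motion:
    - [[0.037,-0.09,0],[0,0,-0.12],0.094]
    - [[0.074,-0.18,0],[0,0,-0.24],0.094]
    - [[0.111,-0.27,0],[0,0,-0.36],0.094]
    - [[0.148,-0.36,0],[0,0,-0.48],0.094]
    - [[0.187,-0.448,0],[0,0,-0.6],0.094]
    - [[0.187,-0.448,0],[0,0,-0.72],0.094]
    - [[0.187,-0.448,0],[0,0,-0.84],0.094]
    - [[0.187,-0.448,0],[0,0,-0.96],0.094]
    - [[0.187,-0.448,0],[0,0,-1.08],0.094]
    - [[0.187,-0.448,0],[0,0,-1.147],0.094]

```text
t: 1.93
position: [403.6, 216.7, 205.8]
orientation: [0.694, 0.72, 0.0, 0.0]
force: [0.6, 0.3, 0.7]
width: 94.2
finger_force: 0.0
```

>>> play_rows:
  motion:
    - [[0.026,-0.063,0],[0,0,0],0.094]
    - [[0.026,-0.063,0],[0,0,0],0.094]
    - [[0.026,-0.063,0],[0,0,0],0.094]
    - [[0.026,-0.063,0],[0,0,0],0.094]

```text
t: 2.27
position: [429.7, 154.1, 205.7]
orientation: [0.694, 0.72, 0.0, 0.0]
force: [-0.3, -0.2, -0.3]
width: 94.3
finger_force: 0.0
```

```bash
cat >> h.py <<'E'
def wuv2w(p,uv,h):  # fisheye pixels to plane z=h
    uv=np.atleast_2d(np.asarray(uv,float));a=(uv[:,0]-p['cx'])/p['fx'];b=(uv[:,1]-p['cy'])/p['fy'];r=np.hypot(a,b)+1e-12
    d=np.c_[np.sin(r)*a/r,np.sin(r)*b/r,np.cos(r)]@p['R'];o=-p['R'].T@p['t'];return o+d*((h-o[2])/d[:,2])[:,None]
def wcloud(p):
    z=p['z_map'].astype(float);v,u=np.mgrid[:z.shape[0],:z.shape[1]];a=(u-p['cx'])/p['fx'];b=(v-p['cy'])/p['fy'];r=np.hypot(a,b)+1e-12
    t=np.tan(np.minimum(r,1.5))/r;return (np.stack([a*t*z,b*t*z,z],-1)-p['t'])@p['R']
E
python3 - <<'E'
from cell import manip
import cv2,pickle
from h import *
s=manip.get_state();print(s['t'],s['position'],s['orientation'])
p=manip.get_image('wrist');pickle.dump(p,open('w0.pkl','wb'));cv2.imwrite('pics/w0.png',p['img'][:,:,::-1])
print(p['fx'],p['cx'],p['cy'],p['R'],-p['R'].T@p['t'])
E
```

```text
2.2667 [429.69163187 154.12194055 205.74369653] [6.93889771e-01 7.20081166e-01 3.03879084e-04 8.86410234e-05]
309.70691628693146 322.57878084418945 198.353501311147 [[ 0.99935016  0.03602565  0.00119178]
 [ 0.03441881 -0.96355298  0.26529418]
 [ 0.01070573 -0.26508076 -0.96416678]] [426.9232025  231.64815105 384.52093184]
```

View pics/w0.png

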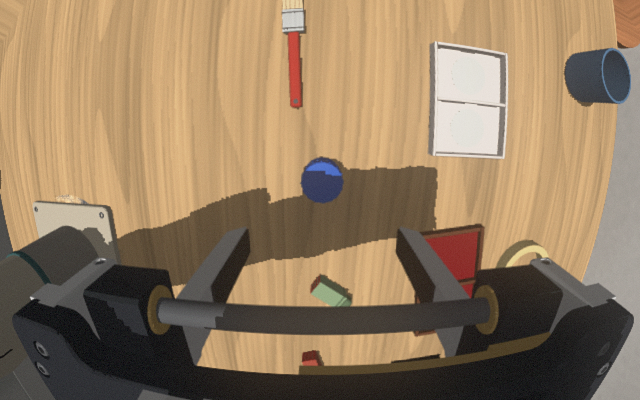

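The wrist view shows the blue lid at (322,180), the white tray at (470,100) and the brush at (295,60). The green seal is visible between the fingers at (330,292).

```bash
python3 - <<'E'
import pickle
from h import *
p=pickle.load(open('w0.pkl','rb'));W=wcloud(p);hsv=cv2.cvtColor(p['img'],cv2.COLOR_RGB2HSV).astype(int);H,S,V=hsv[...,0],hsv[...,1],hsv[...,2]
for k,m,c,h in [('blue',(abs(H-112)<14)&(S>130),(322,180),52),('green',(H>45)&(H<95)&(S>40),(330,292),24),('brush',((H<6)|(H>172))&(S>150),(295,70),12)]:
    M=comp(m,c,25,3);v,u=np.nonzero(M);q=W[M];q=q[q[:,2]>h-6]
    print(k,len(q),np.percentile(q[:,2],[5,50,95]).round(1),cv2.minAreaRect(q[:,:2].astype(np.float32)),cv2.minAreaRect(wuv2w(p,np.c_[u,v],h)[:,:2].astype(np.float32)))
print('tray corners',wuv2w(p,[(433,41),(508,50),(504,158),(430,154)],20).round(1).tolist(),wuv2w(p,[(433,41),(508,50),(504,158),(430,154)],20).mean(0))
E
```

```text
blue 278 [50.1 51.5 52.7] ((437.0760498046875, 196.91366577148438), (61.98656463623047, 37.3620719909668), 75.21434783935547) ((430.8587341308594, 174.93055725097656), (12.977852821350098, 37.70670700073242), 80.4665756225586)
green 404 [20.3 23.3 24.7] ((426.9066467285156, 100.1605224609375), (49.6738395690918, 258.2411193847656), 10.88090705871582) ((448.25146484375, -7.7535247802734375), (20.775678634643555, 52.13673782348633), 55.65503692626953)
brush 757 [ 9.9 11.4 12.7] ((394.5057373046875, 279.33441162109375), (32.40488052368164, 110.67704772949219), 17.888792037963867) ((391.7681884765625, 287.69287109375), (12.703510284423828, 92.3475112915039), 4.153133392333984)
tray corners [[557.6, 333.8, 20.0], [667.7, 342.6, 20.0], [671.6, 196.1, 20.0], [561.1, 192.7, 20.0]] [614.48685441 266.32054302  20.        ]
```

```bash
python3 - <<'E'
import pickle
from h import *
p=pickle.load(open('w0.pkl','rb'));hsv=cv2.cvtColor(p['img'],cv2.COLOR_RGB2HSV).astype(int);H,S,V=hsv[...,0],hsv[...,1],hsv[...,2]
M=comp((abs(H-115)<16)&(S>80),(322,180),15,3);v,u=np.nonzero(M);print(u.min(),u.max(),v.min(),v.max())
print(cv2.minEnclosingCircle(wuv2w(p,np.c_[u,v],50)[:,:2].astype(np.float32)))
T=comp((S<50)&(V>120),(470,102),15,7);v,u=np.nonzero(T);print(cv2.minAreaRect(wuv2w(p,np.c_[u,v],20)[:,:2].astype(np.float32)),cv2.minAreaRect(wuv2w(p,np.c_[u,v],4)[:,:2].astype(np.float32)))
E
```

```text
302 342 159 201
((428.3810119628906, 159.98138427734375), 24.471172332763672)
((612.181640625, 264.6153259277344), (113.56897735595703, 143.13719177246094), 2.1891613006591797) ((620.3131713867188, 266.0623779296875), (118.55387115478516, 149.41998291015625), 2.189162254333496)
```

>>> play_rows:
  motion:
    - [[-0.001,0.003,-0.04],[0,0,0],0.094]
    - [[-0.001,0.003,-0.08],[0,0,0],0.094]
    - [[-0.001,0.003,-0.12],[0,0,0],0.094]
    - [[-0.001,0.003,-0.15],[0,0,0],0.094]
    - [[-0.001,0.003,-0.175],[0,0,0],0.094]
    - [[-0.001,0.003,-0.19],[0,0,0],0.094]
    - [[-0.001,0.003,-0.197],[0,0,0],0.094]
    - [[-0.001,0.003,-0.197],[0,0,0],0.06]
    - [[-0.001,0.003,-0.197],[0,0,0],0.05]
    - [[-0.001,0.003,-0.197],[0,0,0],0.04]
  squeeze: 12

```text
t: 3.15
position: [428.7, 159.3, 9.4]
orientation: [0.692, 0.722, 0.001, 0.0]
force: [-0.2, 0.0, -0.5]
width: 77.5
finger_force: 0.0
```

>>> play_rows:
  motion:
    - [[0,0,0],[0,0,0],0.035]
    - [[0,0,0],[0,0,0],0.035]
    - [[0,0,0],[0,0,0],0.035]
    - [[0,0,0],[0,0,0],0.035]
    - [[0,0,0],[0,0,0],0.035]

```text
t: 3.57
position: [428.4, 158.5, 8.9]
orientation: [0.692, 0.721, 0.0, 0.0]
force: [0.7, -0.6, 3.6]
width: 47.2
finger_force: 12.0
```

>>> play_rows:
  motion:
    - [[0,0,0.01],[0,0,0],0.035]
    - [[0,0,0.035],[0,0,0],0.035]
    - [[0,0,0.07],[0,0,0],0.035]
    - [[0.02,0.015,0.1],[0,0,0],0.035]
    - [[0.05,0.036,0.11],[0,0,0],0.035]
    - [[0.08,0.06,0.11],[0,0,0],0.035]
    - [[0.11,0.083,0.11],[0,0,0],0.035]
    - [[0.14,0.105,0.11],[0,0,0],0.035]
    - [[0.165,0.125,0.11],[0,0,0],0.035]
    - [[0.186,0.14,0.11],[0,0,0],0.035]

```text
t: 4.4
position: [615.1, 300.6, 118.0]
orientation: [0.692, 0.722, 0.0, -0.0]
force: [-0.6, -0.4, -1.0]
width: 46.7
finger_force: 12.0
```

>>> play_rows:
  motion:
    - [[0,0,0],[0,0,0],0.035]
    - [[0,0,0],[0,0,0],0.035]
    - [[0,0,0],[0,0,0],0.035]

```text
t: 4.65
position: [612.8, 297.2, 117.7]
orientation: [0.693, 0.721, -0.001, -0.0]
force: [-0.4, -0.4, -1.6]
width: 46.4
finger_force: 12.0
```

```bash
python3 - <<'E'
from cell import manip
import cv2,pickle
from h import *
p=manip.get_image('wrist');pickle.dump(p,open('w1.pkl','wb'));cv2.imwrite('pics/w1.png',p['img'][:,:,::-1])
s=manip.get_state();print(s['t'],s['position'],s['width'],s['force'])
E
```

```text
4.7 [612.79673585 297.0719078  117.98989992] 46.76611778232168 [ 0.2373772  -0.40068412 -1.43517909]
```

View pics/w1.png

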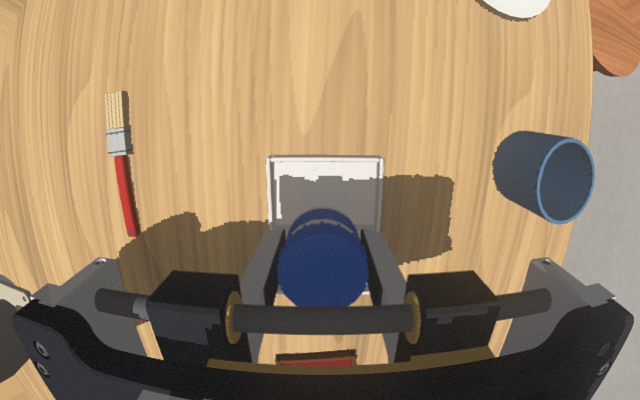

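```bash
python3 - <<'E'
import pickle
from h import *
p=pickle.load(open('w1.pkl','rb'));print(wuv2w(p,[(267,157),(384,157),(269,220)],20).round(1).tolist(),-p['R'].T@p['t'])
M=comp((cv2.cvtColor(p['img'],cv2.COLOR_RGB2HSV)[...,1]<60)&(p['img'][...,2]>110),(325,170),25,3);v,u=np.nonzero(M);print(u.min(),u.max(),v.min())
E
```

```text
[[560.9, 335.5, 20.0], [667.1, 339.8, 20.0], [562.5, 275.1, 20.0]] [610.31094143 375.05719698 296.30541878]
266 383 155
```

>>> play_rows:
  motion:
    - [[0.002,0.003,-0.02],[0,0,0],0.035]
    - [[0.002,0.003,-0.05],[0,0,0],0.035]
    - [[0.002,0.003,-0.075],[0,0,0],0.035]
    - [[0.002,0.003,-0.09],[0,0,0],0.035]
    - [[0.002,0.003,-0.097],[0,0,0],0.035]
    - [[0.002,0.003,-0.1],[0,0,0],0.035]
    - [[0.002,0.003,-0.102],[0,0,0],0.035]
    - [[0.002,0.003,-0.103],[0,0,0],0.035]
    - [[0.002,0.003,-0.103],[0,0,0],0.035]

```text
t: 5.45
position: [616.9, 301.7, 16.7]
orientation: [0.692, 0.721, 0.001, 0.0]
force: [-0.7, 0.8, -0.6]
width: 47.0
finger_force: 12.0
```

>>> play_rows:
  motion:
    - [[0,0,-0.001],[0,0,0],0.035]
    - [[0,0,-0.002],[0,0,0],0.035]
    - [[0,0,-0.002],[0,0,0],0.035]

```text
t: 5.7
position: [616.2, 301.5, 13.8]
orientation: [0.692, 0.721, 0.0, 0.0]
force: [-0.1, -0.4, -1.2]
width: 46.9
finger_force: 12.0
```

>>> play_rows:
  motion:
    - [[0,0,-0.001],[0,0,0],0.035]
    - [[0,0,-0.001],[0,0,0],0.035]

```text
t: 5.87
position: [616.3, 301.5, 12.9]
orientation: [0.692, 0.721, 0.0, 0.0]
force: [-0.8, 0.2, 1.3]
width: 46.6
finger_force: 12.0
```

>>> play_rows:
  motion:
    - [[0,0,0],[0,0,0],0.05]
    - [[0,0,0],[0,0,0],0.056]
    - [[0,0,0],[0,0,0],0.062]
    - [[0,0,0],[0,0,0],0.062]
    - [[0,0,0],[0,0,0],0.062]
    - [[0,0,0.015],[0,0,0],0.062]
    - [[0,0,0.045],[0,0,0],0.062]
    - [[0,0,0.085],[0,0,0],0.062]
    - [[0,0,0.125],[0,0,0],0.094]
    - [[0,0,0.165],[0,0,0],0.094]

```text
t: 6.7
position: [615.9, 301.1, 180.3]
orientation: [0.693, 0.721, 0.0, 0.0]
force: [0.7, 0.1, 0.2]
width: 72.2
finger_force: 0.0
```

```bash
python3 - <<'E'
from cell import manip
import cv2,pickle
from h import *
p=manip.get_image('wrist');pickle.dump(p,open('w2.pkl','wb'));cv2.imwrite('pics/w2.png',p['img'][:,:,::-1])
s=manip.get_state();print(s['t'],s['position'],s['width'],s['force'])
E
```

```text
6.75 [621.03300739 302.78467822 189.7122966 ] 75.88105739595339 [2.1761284  0.41671939 4.96824818]
```

View pics/w2.png

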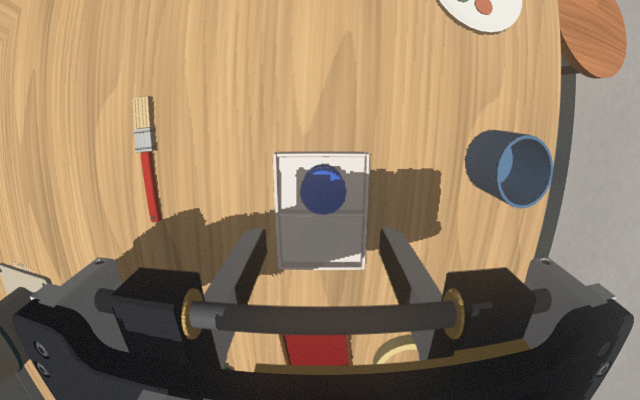

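Blue pot stands in its bay, lid at (323,190), tray outline (275–370, 153–270).

>>> play_rows:
  motion:
    - [[-0.01,-0.03,0.01],[0,0,0],0.094]
    - [[-0.022,-0.068,0.02],[0,0,0],0.094]
    - [[-0.034,-0.106,0.02],[0,0,0],0.094]
    - [[-0.046,-0.144,0.02],[0,0,0],0.094]
    - [[-0.058,-0.182,0.02],[0,0,0],0.094]
    - [[-0.07,-0.22,0.02],[0,0,0],0.094]
    - [[-0.082,-0.258,0.02],[0,0,0],0.094]
    - [[-0.094,-0.296,0.02],[0,0,0],0.094]
    - [[-0.106,-0.334,0.02],[0,0,0],0.094]
    - [[-0.118,-0.372,0.02],[0,0,0],0.094]

```text
t: 7.58
position: [497.5, -72.3, 198.5]
orientation: [0.692, 0.721, 0.001, 0.001]
force: [0.4, -0.7, 0.8]
width: 94.2
finger_force: 0.0
```

>>> play_rows:
  motion:
    - [[-0.013,-0.038,0],[0,0,0],0.094]
    - [[-0.026,-0.076,0],[0,0,0],0.094]
    - [[-0.039,-0.114,0],[0,0,0],0.094]
    - [[-0.052,-0.152,0],[0,0,0],0.094]
    - [[-0.065,-0.19,0],[0,0,0],0.094]
    - [[-0.078,-0.228,0],[0,0,0],0.094]
    - [[-0.087,-0.255,0],[0,0,0],0.094]
    - [[-0.096,-0.276,0],[0,0,0],0.094]
    - [[-0.096,-0.276,0],[0,0,0],0.094]
    - [[-0.096,-0.276,0],[0,0,0],0.094]

```text
t: 8.42
position: [401.3, -347.9, 198.2]
orientation: [0.694, 0.72, 0.0, 0.0]
force: [0.2, 0.2, 0.4]
width: 94.3
finger_force: 0.0
```

```bash
python3 - <<'E'
from cell import manip
import cv2,pickle
from h import *
s=manip.get_state();print(s['t'],s['position'],s['width'],s['force'])
p=manip.get_image('wrist');pickle.dump(p,open('w3.pkl','wb'));cv2.imwrite('pics/w3.png',p['img'][:,:,::-1])
hsv=cv2.cvtColor(p['img'],cv2.COLOR_RGB2HSV).astype(int);H,S,V=hsv[...,0],hsv[...,1],hsv[...,2]
M=comp((abs(H-25)<5)&(S>225),(322,180),30,3);v,u=np.nonzero(M);print(u.min(),u.max(),v.min(),v.max())
print(cv2.minEnclosingCircle(wuv2w(p,np.c_[u,v],50)[:,:2].astype(np.float32)))
R=comp(((H<6)|(H>172))&(S>110),(345,60),60,3);v,u=np.nonzero(R);print(u.mean(),v.mean(),cv2.minAreaRect(wuv2w(p,np.c_[u,v],24)[:,:2].astype(np.float32)))
E
```

```text
8.4167 [ 401.30115455 -347.90585884  198.19162199] 94.33711825328479 [0.20587806 0.17452476 0.37024047]Traceback (most recent call last):
  File "<stdin>", line 7, in <module>
  File "h.py", line 13, in comp
    return l==max(ok,key=lambda i:st[i,4])
              ~~~^^^^^^^^^^^^^^^^^^^^^^^^^
ValueError: max() iterable argument is empty
```

View pics/w3.png

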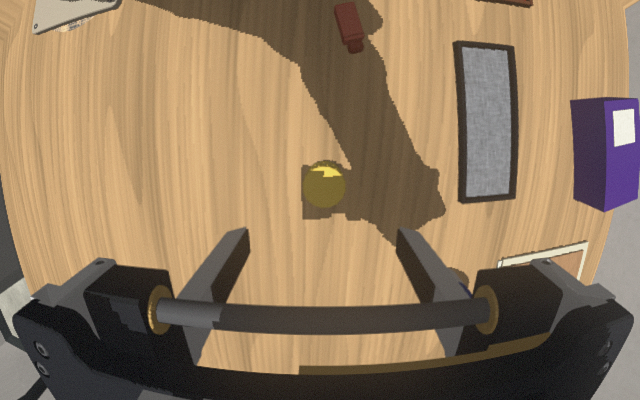

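Yellow lid circle spans about (303–345, 161–209); the red seal is at (348,26) and the black tray at (486,121), corners (454,41),(516,45),(517,199),(459,203).

```bash
python3 - <<'E'
import pickle
from h import *
p=pickle.load(open('w3.pkl','rb'))
print(wuv2w(p,[(324,185),(303,185),(345,185),(324,162),(324,209)],50).round(1).tolist())
p4=wuv2w(p,[(454,41),(516,45),(517,199),(459,203)],16).round(1);print(p4.tolist(),p4.mean(0))
print(wuv2w(p,[(335,5),(356,1),(362,40),(342,45)],24).round(1).tolist())
E
```

```text
[[403.2, -345.4, 50.0], [380.4, -346.2, 50.0], [425.9, -344.5, 50.0], [402.2, -320.2, 50.0], [404.2, -372.6, 50.0]]
[[555.8, -164.6, 16.0], [650.4, -150.4, 16.0], [674.6, -360.9, 16.0], [580.1, -369.7, 16.0]] [ 615.225 -261.4     16.   ]
[[408.3, -138.9, 24.0], [432.2, -132.0, 24.0], [440.2, -180.6, 24.0], [417.8, -188.2, 24.0]]
```

>>> play_rows:
  motion:
    - [[0.001,0.001,-0.04],[0,0,0],0.094]
    - [[0.001,0.001,-0.08],[0,0,0],0.094]
    - [[0.001,0.001,-0.12],[0,0,0],0.094]
    - [[0.001,0.001,-0.15],[0,0,0],0.094]
    - [[0.001,0.001,-0.172],[0,0,0],0.094]
    - [[0.001,0.001,-0.184],[0,0,0],0.09]
    - [[0.001,0.001,-0.189],[0,0,0],0.08]
    - [[0.001,0.001,-0.189],[0,0,0],0.06]
    - [[0.001,0.001,-0.189],[0,0,0],0.035]
    - [[0.001,0.001,-0.189],[0,0,0],0.035]
  squeeze: 12

```text
t: 9.3
position: [404.2, -345.7, 9.6]
orientation: [0.692, 0.722, 0.0, 0.001]
force: [-0.2, 0.0, 0.2]
width: 67.3
finger_force: 0.0
```

>>> play_rows:
  motion:
    - [[0,0,0],[0,0,0],0.035]
    - [[0,0,0],[0,0,0],0.035]
    - [[0,0,0],[0,0,0],0.035]
    - [[0,0,0],[0,0,0],0.035]

```text
t: 9.63
position: [403.4, -345.8, 9.2]
orientation: [0.692, 0.721, 0.0, 0.0]
force: [-0.7, 0.8, 4.2]
width: 47.2
finger_force: 12.0
```

>>> play_rows:
  motion:
    - [[0,0,0.01],[0,0,0],0.035]
    - [[0,0,0.035],[0,0,0],0.035]
    - [[0,0,0.07],[0,0,0],0.035]
    - [[0.008,0.02,0.1],[0,0,0],0.035]
    - [[0.02,0.054,0.11],[0,0,0],0.035]
    - [[0.034,0.09,0.11],[0,0,0],0.035]
    - [[0.048,0.128,0.11],[0,0,0],0.035]
    - [[0.062,0.166,0.11],[0,0,0],0.035]
    - [[0.076,0.204,0.11],[0,0,0],0.035]
    - [[0.09,0.242,0.11],[0,0,0],0.035]

```text
t: 10.47
position: [493.2, -101.7, 119.1]
orientation: [0.693, 0.721, 0.0, 0.0]
force: [1.2, 0.6, -1.4]
width: 47.0
finger_force: 12.0
```

>>> play_rows:
  motion:
    - [[0.014,0.038,0],[0,0,0],0.035]
    - [[0.028,0.076,0],[0,0,0],0.035]
    - [[0.042,0.114,0],[0,0,0],0.035]
    - [[0.056,0.152,0],[0,0,0],0.035]
    - [[0.07,0.19,0],[0,0,0],0.035]
    - [[0.084,0.228,0],[0,0,0],0.035]
    - [[0.098,0.264,0],[0,0,0],0.035]
    - [[0.11,0.296,0],[0,0,0],0.035]
    - [[0.119,0.32,0],[0,0,0],0.035]
    - [[0.125,0.335,0],[0,0,0],0.035]

```text
t: 11.3
position: [617.9, 236.2, 118.5]
orientation: [0.691, 0.723, 0.001, -0.001]
force: [0.8, -0.7, 0.4]
width: 46.7
finger_force: 12.0
```

>>> play_rows:
  motion:
    - [[0,0,-0.02],[0,0,0],0.035]
    - [[0,0,-0.05],[0,0,0],0.035]
    - [[0,0,-0.075],[0,0,0],0.035]
    - [[0,0,-0.075],[0,0,0],0.035]
    - [[0,0,-0.075],[0,0,0],0.035]

```text
t: 11.72
position: [616.9, 230.9, 42.8]
orientation: [0.693, 0.721, -0.001, -0.001]
force: [-0.2, -0.5, -1.3]
width: 46.8
finger_force: 12.0
```

>>> play_rows:
  motion:
    - [[0.001,0,-0.012],[0,0,0],0.035]
    - [[0.001,0,-0.021],[0,0,0],0.035]
    - [[0.001,0,-0.026],[0,0,0],0.035]
    - [[0.001,0,-0.028],[0,0,0],0.035]
    - [[0.001,0,-0.029],[0,0,0],0.035]
    - [[0.001,0,-0.03],[0,0,0],0.035]
    - [[0.001,0,-0.03],[0,0,0],0.035]

```text
t: 12.3
position: [619.3, 231.4, 13.7]
orientation: [0.692, 0.721, 0.0, 0.0]
force: [-0.2, 0.1, -0.8]
width: 47.0
finger_force: 12.0
```

>>> play_rows:
  motion:
    - [[0,0,-0.001],[0,0,0],0.035]
    - [[0,0,-0.001],[0,0,0],0.035]

```text
t: 12.47
position: [619.5, 231.5, 13.2]
orientation: [0.692, 0.721, 0.0, 0.0]
force: [-0.5, 0.4, 2.8]
width: 46.7
finger_force: 12.0
```

>>> play_rows:
  motion:
    - [[0,0,0],[0,0,0],0.05]
    - [[0,0,0],[0,0,0],0.056]
    - [[0,0,0],[0,0,0],0.062]
    - [[0,0,0],[0,0,0],0.062]
    - [[0,0,0],[0,0,0],0.062]
    - [[0,0,0.015],[0,0,0],0.062]
    - [[0,0,0.045],[0,0,0],0.062]
    - [[0,0,0.085],[0,0,0],0.062]
    - [[-0.02,-0.03,0.11],[0,0,0.1],0.07]
    - [[-0.04,-0.06,0.13],[0,0,0.2],0.07]

```text
t: 13.3
position: [581.5, 174.2, 144.7]
orientation: [0.614, 0.79, 0.002, 0.002]
force: [-0.3, -1.2, 0.1]
width: 68.8
finger_force: 0.0
```

>>> play_rows:
  motion:
    - [[-0.022,-0.03,0.015],[0,0,0.11],0.07]
    - [[-0.044,-0.06,0.03],[0,0,0.22],0.07]
    - [[-0.066,-0.09,0.045],[0,0,0.33],0.07]
    - [[-0.088,-0.12,0.05],[0,0,0.44],0.07]
    - [[-0.11,-0.15,0.05],[0,0,0.55],0.07]
    - [[-0.125,-0.175,0.05],[0,0,0.66],0.07]
    - [[-0.131,-0.183,0.05],[0,0,0.735],0.07]
    - [[-0.131,-0.183,0.05],[0,0,0.735],0.07]
    - [[-0.131,-0.183,0.05],[0,0,0.735],0.07]

```text
t: 14.05
position: [449.5, -10.5, 192.6]
orientation: [0.295, 0.956, 0.001, 0.001]
force: [0.6, 0.9, -0.1]
width: 69.9
finger_force: 0.0
```

```bash
cat >> h.py <<'E'
def hsvof(p): return cv2.cvtColor(p['img'],cv2.COLOR_RGB2HSV).astype(int).transpose(2,0,1)
E
python3 - <<'E'
from cell import manip
import cv2,pickle
from h import *
s=manip.get_state();print(s['t'],s['position'],s['orientation'],s['width'],s['force'])
for n in ['wrist','scene']:
    p=manip.get_image(n);pickle.dump(p,open(n[0]+'4.pkl','wb'));cv2.imwrite('pics/%s4.png'%n,p['img'][:,:,::-1])
E
```

```text
14.05 [449.53904103 -10.54052444 192.60161572] [2.94854508e-01 9.55541589e-01 5.83109357e-04 8.66891643e-04] 69.92979015220654 [ 0.64009428  0.93456382 -0.12510678]
```

View pics/wrist4.png

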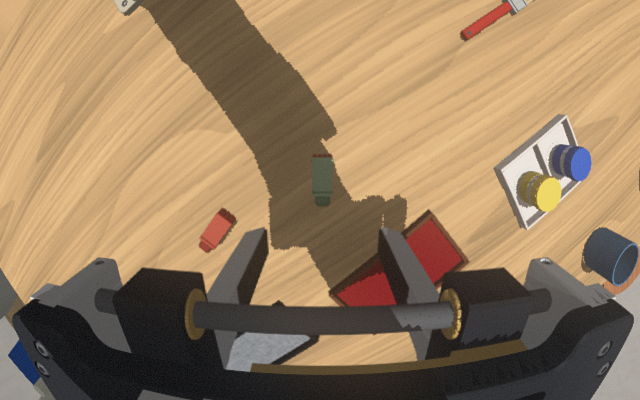

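Both pots stand in their bays. The green seal is at (322,180), aligned with the fingers and with its knob at the bottom; the red seal is at (217,230).

```bash
python3 - <<'E'
import pickle
from h import *
p=pickle.load(open('w4.pkl','rb'));H,S,V=hsvof(p)
M=comp((H>40)&(H<100)&(S>25)&(V<110),(322,178),14);v,u=np.nonzero(M);print(u.min(),u.max(),v.min(),v.max(),cv2.minAreaRect(wuv2w(p,np.c_[u,v],24)[:,:2].astype(np.float32)))
print(wuv2w(p,[(312,155),(333,155),(332,196),(313,197),(323,207)],24).round(1).tolist(),-p['R'].T@p['t'])
M=comp(((H<8)|(H>172))&(S>110),(217,230),14);v,u=np.nonzero(M);print(cv2.minAreaRect(wuv2w(p,np.c_[u,v],20)[:,:2].astype(np.float32)))
print(wuv2w(p,[(432,210),(468,262)],14).round(1).tolist())
E
```

```text
314 318 186 190 ((450.97027587890625, -19.80364227294922), (4.622870922088623, 4.759965419769287), 55.43141555786133)
[[416.9, -1.7, 24.0], [430.2, 17.8, 24.0], [469.3, -9.9, 24.0], [457.8, -28.8, 24.0], [474.5, -26.1, 24.0]] [385.45057938  33.20269338 371.25913692]
((425.14990234375, -158.56280517578125), (23.39055633544922, 65.11363220214844), 17.038501739501953)
[[558.6, 83.5, 14.0], [659.7, 94.0, 14.0]]
```

>>> play_rows:
  motion:
    - [[0,0,-0.04],[0,0,0],0.06]
    - [[0,0,-0.08],[0,0,0],0.06]
    - [[0,0,-0.12],[0,0,0],0.06]
    - [[0,0,-0.15],[0,0,0],0.06]
    - [[0,0,-0.172],[0,0,0],0.06]
    - [[0,0,-0.184],[0,0,0],0.06]
    - [[0,0,-0.188],[0,0,0],0.06]
    - [[0,0,-0.189],[0,0,0],0.06]
    - [[0,0,-0.189],[0,0,0],0.03]
    - [[0,0,-0.189],[0,0,0],0.012]
  squeeze: 15

```text
t: 14.98
position: [449.6, -9.5, 2.7]
orientation: [0.292, 0.956, 0.0, 0.0]
force: [-0.5, -0.2, 0.5]
width: 50.3
finger_force: 0.0
```

>>> play_rows:
  motion:
    - [[0,0,0],[0,0,0],0.012]
    - [[0,0,0],[0,0,0],0.012]
    - [[0,0,0],[0,0,0],0.012]
    - [[0,0,0],[0,0,0],0.012]
    - [[0,0,0],[0,0,0],0.012]

```text
t: 15.4
position: [449.2, -10.3, 3.0]
orientation: [0.293, 0.956, 0.0, 0.0]
force: [-0.5, 0.1, 3.9]
width: 24.1
finger_force: 15.0
```

>>> play_rows:
  motion:
    - [[0,0,0.008],[0,0,0],0.012]
    - [[0,0,0.03],[0,0,0],0.012]
    - [[0,0,0.06],[0,0,0.08],0.012]
    - [[0.025,0.008,0.08],[0,0,0.18],0.012]
    - [[0.055,0.018,0.08],[0,0,0.28],0.012]
    - [[0.085,0.028,0.08],[0,0,0.38],0.012]
    - [[0.115,0.038,0.08],[0,0,0.48],0.012]
    - [[0.14,0.046,0.08],[0,0,0.58],0.012]
    - [[0.157,0.051,0.08],[0,0,0.67],0.012]
    - [[0.167,0.054,0.08],[0,0,0.726],0.012]

```text
t: 16.23
position: [618.0, 44.6, 83.0]
orientation: [-0.068, 0.998, -0.0, 0.001]
force: [-0.0, 0.3, -1.2]
width: 23.6
finger_force: 15.0
```

>>> play_rows:
  motion:
    - [[0,0,0],[0,0,0],0.012]
    - [[0,0,0],[0,0,0],0.012]
    - [[0,0,0],[0,0,0],0.012]

```text
t: 16.48
position: [614.4, 43.0, 82.5]
orientation: [-0.064, 0.998, -0.0, -0.001]
force: [0.2, 0.4, -1.5]
width: 24.0
finger_force: 15.0
```

```bash
python3 - <<'E'
from cell import manip
import cv2,pickle
from h import *
s=manip.get_state();print(s['t'],s['position'],s['orientation'],s['width'],s['force'])
for n in ['wrist']:
    p=manip.get_image(n);pickle.dump(p,open(n[0]+'5.pkl','wb'));cv2.imwrite('pics/%s5.png'%n,p['img'][:,:,::-1])
E
```

```text
16.4833 [614.37851097  43.0097055   82.52462132] [-6.44490105e-02  9.97920431e-01 -2.55696035e-04 -1.03541948e-03] 23.97120460552635 [ 0.23842181  0.37054308 -1.50097029]
```

View pics/wrist5.png

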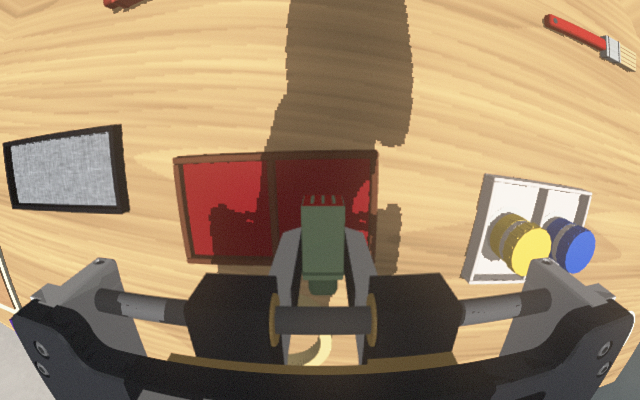

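The seal is held level over the right bay. The case's near rim corners are at (174,157) and (377,151), with the divider at (271,154).

```bash
python3 - <<'E'
import pickle
from h import *
p=pickle.load(open('w5.pkl','rb'))
print(wuv2w(p,[(174,157),(377,151),(271,154),(189,263)],14).round(1).tolist(), wuv2w(p,[(304,205),(344,205)],24+80).round(1).tolist())
E
```

```text
[[585.0, -90.8, 14.0], [560.5, 80.7, 14.0], [573.9, -4.1, 14.0], [685.6, -76.6, 14.0]] [[585.9, 29.6, 104.0], [583.2, 50.7, 104.0]]
```

>>> play_rows:
  motion:
    - [[0.002,0.001,-0.02],[0,0,0],0.012]
    - [[0.002,0.001,-0.045],[0,0,0],0.012]
    - [[0.002,0.001,-0.06],[0,0,0],0.012]
    - [[0.002,0.001,-0.067],[0,0,0],0.012]
    - [[0.002,0.001,-0.071],[0,0,0],0.012]
    - [[0.002,0.001,-0.073],[0,0,0],0.012]
    - [[0.002,0.001,-0.074],[0,0,0],0.012]
    - [[0.002,0.001,-0.074],[0,0,0],0.012]
    - [[0.002,0.001,-0.074],[0,0,0],0.012]

```text
t: 17.28
position: [618.5, 44.7, 9.5]
orientation: [-0.065, 0.998, 0.0, 0.001]
force: [-0.8, -0.1, -0.9]
width: 24.0
finger_force: 15.0
```

>>> play_rows:
  motion:
    - [[0,0,-0.001],[0,0,0],0.012]
    - [[0,0,-0.001],[0,0,0],0.012]

```text
t: 17.45
position: [618.2, 44.8, 8.0]
orientation: [-0.066, 0.998, 0.0, 0.0]
force: [0.5, 0.2, -0.4]
width: 24.0
finger_force: 15.0
```

>>> play_rows:
  motion:
    - [[0,0,-0.001],[0,0,0],0.012]
    - [[0,0,-0.001],[0,0,0],0.012]

```text
t: 17.62
position: [618.3, 44.7, 7.1]
orientation: [-0.066, 0.998, 0.0, 0.0]
force: [-0.7, 0.2, 3.4]
width: 24.3
finger_force: 15.0
```

>>> play_rows:
  motion:
    - [[0,0,0],[0,0,0],0.035]
    - [[0,0,0],[0,0,0],0.045]
    - [[0,0,0],[0,0,0],0.045]
    - [[0,0,0],[0,0,0],0.045]
    - [[0,0,0.01],[0,0,0],0.045]
    - [[0,0,0.04],[0,0,0],0.045]
    - [[0,0,0.075],[0,0,0],0.05]
    - [[-0.015,-0.016,0.1],[0,0,-0.11],0.06]
    - [[-0.035,-0.038,0.12],[0,0,-0.22],0.06]
    - [[-0.055,-0.059,0.14],[0,0,-0.33],0.06]

```text
t: 18.45
position: [562.8, -14.6, 148.7]
orientation: [0.101, 0.995, 0.0, 0.001]
force: [0.1, -1.5, 0.0]
width: 59.3
finger_force: 0.0
```

>>> play_rows:
  motion:
    - [[-0.02,-0.022,0.01],[0,0,-0.11],0.06]
    - [[-0.04,-0.044,0.02],[0,0,-0.22],0.06]
    - [[-0.06,-0.066,0.03],[0,0,-0.33],0.06]
    - [[-0.08,-0.088,0.04],[0,0,-0.44],0.06]
    - [[-0.1,-0.11,0.04],[0,0,-0.55],0.06]
    - [[-0.115,-0.125,0.04],[0,0,-0.66],0.06]
    - [[-0.125,-0.137,0.04],[0,0,-0.77],0.06]
    - [[-0.132,-0.143,0.04],[0,0,-0.88],0.06]
    - [[-0.137,-0.148,0.04],[0,0,-0.98],0.06]
    - [[-0.137,-0.148,0.04],[0,0,-1.073],0.06]

```text
t: 19.28
position: [424.8, -163.4, 187.5]
orientation: [0.597, 0.802, 0.0, 0.0]
force: [0.4, -0.2, 0.2]
width: 59.6
finger_force: 0.0
```

>>> play_rows:
  motion:
    - [[0,0,0],[0,0,0],0.06]
    - [[0,0,0],[0,0,0],0.06]

```text
t: 19.45
position: [426.1, -162.2, 187.0]
orientation: [0.593, 0.805, 0.0, 0.0]
force: [0.3, 0.4, 0.7]
width: 59.9
finger_force: 0.0
```

```bash
python3 - <<'E'
from cell import manip
import cv2,pickle
from h import *
s=manip.get_state();print(s['t'],s['position'],s['orientation'],s['width'],s['force'])
for n in ['wrist']:
    p=manip.get_image(n);pickle.dump(p,open(n[0]+'6.pkl','wb'));cv2.imwrite('pics/%s6.png'%n,p['img'][:,:,::-1])
H,S,V=hsvof(p)
M=comp(((H<9)|(H>172))&(S>100),(322,178),30);v,u=np.nonzero(M);print(u.min(),u.max(),v.min(),v.max(),cv2.minAreaRect(wuv2w(p,np.c_[u,v],24)[:,:2].astype(np.float32)))
E
```

```text
19.45 [ 426.10338442 -162.15228898  186.9994901 ] [5.92784616e-01 8.05360984e-01 2.39212252e-04 1.66622100e-04] 59.86822869546219 [0.33668188 0.37227368 0.6538657 ]
312 332 157 207 ((425.3756408691406, -160.2903594970703), (22.654836654663086, 57.90918731689453), 17.614524841308594)
```

View pics/wrist6.png

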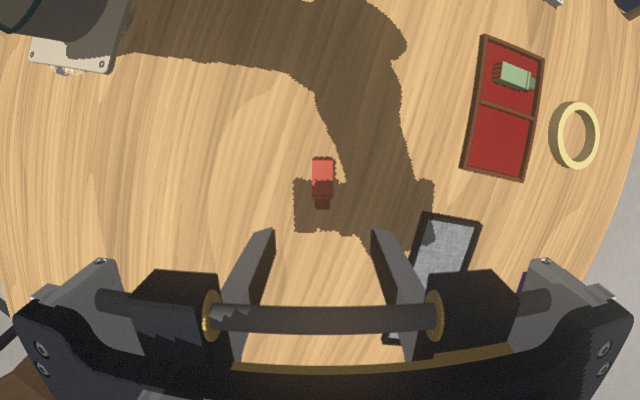

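Green seal lies in its bay at (515,75). The red seal is at (322,182), aligned between the fingers.

>>> play_rows:
  motion:
    - [[-0.001,0.001,-0.04],[0,0,0],0.06]
    - [[-0.001,0.001,-0.08],[0,0,0],0.06]
    - [[-0.001,0.001,-0.12],[0,0,0],0.06]
    - [[-0.001,0.001,-0.15],[0,0,0],0.06]
    - [[-0.001,0.001,-0.17],[0,0,0],0.06]
    - [[-0.001,0.001,-0.18],[0,0,0],0.06]
    - [[-0.001,0.001,-0.183],[0,0,0],0.06]
    - [[-0.001,0.001,-0.184],[0,0,0],0.06]
    - [[-0.001,0.001,-0.184],[0,0,0],0.03]
    - [[-0.001,0.001,-0.184],[0,0,0],0.012]
  squeeze: 15

```text
t: 20.33
position: [425.7, -161.5, 3.4]
orientation: [0.594, 0.805, 0.0, 0.001]
force: [0.4, -0.3, -0.6]
width: 49.7
finger_force: 0.0
```

>>> play_rows:
  motion:
    - [[0,0,0],[0,0,0],0.012]
    - [[0,0,0],[0,0,0],0.012]
    - [[0,0,0],[0,0,0],0.012]
    - [[0,0,0],[0,0,0],0.012]
    - [[0,0,0],[0,0,0],0.012]

```text
t: 20.75
position: [425.2, -161.3, 3.0]
orientation: [0.594, 0.805, 0.0, 0.0]
force: [0.4, 1.1, 3.6]
width: 24.1
finger_force: 15.0
```

>>> play_rows:
  motion:
    - [[0,0,0.008],[0,0,0],0.012]
    - [[0,0,0.03],[0,0,0],0.012]
    - [[0,0,0.06],[0,0,0.1],0.012]
    - [[0.015,0.009,0.08],[0,0,0.22],0.012]
    - [[0.035,0.021,0.08],[0,0,0.34],0.012]
    - [[0.06,0.035,0.08],[0,0,0.46],0.012]
    - [[0.085,0.05,0.08],[0,0,0.58],0.012]
    - [[0.11,0.065,0.08],[0,0,0.7],0.012]
    - [[0.13,0.077,0.08],[0,0,0.82],0.012]
    - [[0.15,0.089,0.08],[0,0,0.94],0.012]

```text
t: 21.58
position: [575.7, -71.1, 82.3]
orientation: [0.162, 0.987, -0.0, -0.0]
force: [-0.2, 0.0, -0.8]
width: 24.0
finger_force: 15.0
```

>>> play_rows:
  motion:
    - [[0.017,0.01,0],[0,0,0.12],0.012]
    - [[0.033,0.02,0],[0,0,0.24],0.012]
    - [[0.045,0.027,0],[0,0,0.35],0.012]
    - [[0.053,0.031,0],[0,0,0.44],0.012]
    - [[0.053,0.031,0],[0,0,0.463],0.012]
    - [[0.053,0.031,-0.01],[0,0,0.463],0.012]
    - [[0.053,0.031,-0.03],[0,0,0.463],0.012]
    - [[0.053,0.031,-0.05],[0,0,0.463],0.012]
    - [[0.053,0.031,-0.05],[0,0,0.463],0.012]
    - [[0.053,0.031,-0.05],[0,0,0.463],0.012]

```text
t: 22.42
position: [625.7, -42.0, 31.2]
orientation: [-0.064, 0.998, -0.0, -0.002]
force: [0.6, -0.6, -1.2]
width: 23.9
finger_force: 15.0
```

>>> play_rows:
  motion:
    - [[0.001,0.001,-0.01],[0,0,0],0.012]
    - [[0.001,0.001,-0.017],[0,0,0],0.012]
    - [[0.001,0.001,-0.021],[0,0,0],0.012]
    - [[0.001,0.001,-0.023],[0,0,0],0.012]
    - [[0.001,0.001,-0.024],[0,0,0],0.012]
    - [[0.001,0.001,-0.025],[0,0,0],0.012]
    - [[0.001,0.001,-0.025],[0,0,0],0.012]
    - [[0.001,0.001,-0.025],[0,0,0],0.012]

```text
t: 23.08
position: [629.1, -40.4, 7.9]
orientation: [-0.065, 0.998, -0.0, 0.0]
force: [-0.8, 0.5, -1.0]
width: 24.0
finger_force: 15.0
```

>>> play_rows:
  motion:
    - [[0,0,-0.001],[0,0,0],0.012]
    - [[0,0,-0.001],[0,0,0],0.012]

```text
t: 23.25
position: [629.3, -40.4, 7.0]
orientation: [-0.066, 0.998, -0.0, 0.0]
force: [-1.1, -0.4, 0.5]
width: 23.9
finger_force: 15.0
```

>>> play_rows:
  motion:
    - [[0,0,-0.0005],[0,0,0],0.012]
    - [[0,0,-0.0005],[0,0,0],0.012]

```text
t: 23.42
position: [629.4, -40.4, 7.0]
orientation: [-0.066, 0.998, 0.0, 0.0]
force: [-1.6, -0.7, 5.2]
width: 23.6
finger_force: 15.0
```

>>> play_rows:
  motion:
    - [[0,0,0],[0,0,0],0.035]
    - [[0,0,0],[0,0,0],0.045]
    - [[0,0,0],[0,0,0],0.045]
    - [[0,0,0],[0,0,0],0.045]
    - [[0,0,0.01],[0,0,0],0.045]
    - [[0,0,0.04],[0,0,0],0.045]
    - [[0,0,0.075],[0,0,0],0.05]
    - [[-0.005,0.008,0.105],[0,0,-0.11],0.06]
    - [[-0.02,0.03,0.125],[0,0,-0.23],0.06]
    - [[-0.039,0.059,0.14],[0,0,-0.35],0.06]

```text
t: 24.25
position: [591.9, 16.2, 149.4]
orientation: [0.115, 0.993, -0.0, 0.003]
force: [0.8, 1.1, 0.0]
width: 59.8
finger_force: 0.0
```

>>> play_rows:
  motion:
    - [[-0.02,0.03,0.01],[0,0,-0.12],0.06]
    - [[-0.04,0.06,0.02],[0,0,-0.24],0.06]
    - [[-0.06,0.09,0.03],[0,0,-0.36],0.06]
    - [[-0.08,0.12,0.04],[0,0,-0.48],0.06]
    - [[-0.1,0.15,0.04],[0,0,-0.6],0.06]
    - [[-0.12,0.18,0.04],[0,0,-0.72],0.06]
    - [[-0.14,0.21,0.04],[0,0,-0.84],0.06]
    - [[-0.16,0.24,0.04],[0,0,-0.96],0.06]
    - [[-0.18,0.265,0.04],[0,0,-1.08],0.06]
    - [[-0.2,0.29,0.04],[0,0,-1.2],0.06]

```text
t: 25.08
position: [388.6, 310.4, 186.8]
orientation: [0.653, 0.757, 0.001, -0.0]
force: [-0.4, 0.1, 0.2]
width: 60.1
finger_force: 0.0
```

>>> play_rows:
  motion:
    - [[0,0,0],[0,0,-0.075],0.04]
    - [[0,0,0],[0,0,-0.075],0.04]
    - [[0,0,0],[0,0,-0.075],0.04]

```text
t: 25.33
position: [390.0, 308.6, 186.6]
orientation: [0.678, 0.735, 0.0, 0.0]
force: [-1.0, -0.9, 0.6]
width: 43.6
finger_force: 0.0
```

```bash
python3 - <<'E'
from cell import manip
import cv2,pickle
from h import *
s=manip.get_state();print(s['t'],s['position'],s['orientation'],s['width'],s['force'])
for n in ['wrist']:
    p=manip.get_image(n);pickle.dump(p,open(n[0]+'7.pkl','wb'));cv2.imwrite('pics/%s7.png'%n,p['img'][:,:,::-1])
H,S,V=hsvof(p)
M=comp(((H<6)|(H>172))&(S>150),(322,200),50);v,u=np.nonzero(M);print(u.min(),u.max(),v.min(),v.max(),cv2.minAreaRect(wuv2w(p,np.c_[u,v],12)[:,:2].astype(np.float32)))
E
```

```text
25.3333 [390.03835577 308.58763    186.55698992] [6.78372309e-01 7.34718234e-01 2.41884342e-04 2.59496278e-04] 43.63773569499894 [-1.04478785 -0.8932453   0.57375545]
317 326 194 234 ((392.4326171875, 268.9030456542969), (10.976419448852539, 50.75908279418945), 4.1969075202941895)
```

View pics/wrist7.png

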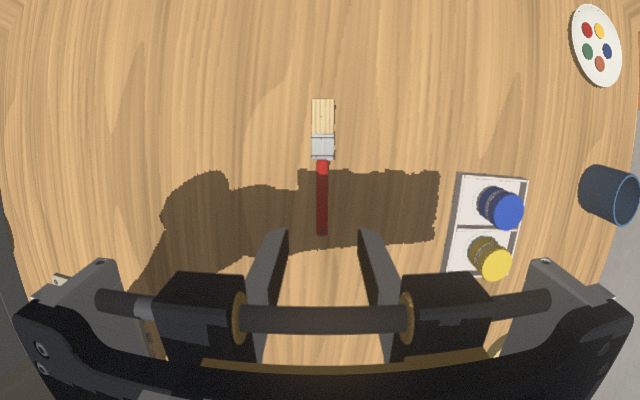

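Brush: bristles top at (322,98), ferrule–handle joint at (322,160), handle end at (321,235).

```bash
python3 - <<'E'
import pickle
from h import *
p=pickle.load(open('w7.pkl','rb'))
print(wuv2w(p,[(322.5,98),(322.5,160),(321.5,235)],12).round(1).tolist())
E
```

```text
[[382.8, 405.5, 12.0], [388.4, 334.6, 12.0], [394.4, 242.3, 12.0]]
```

>>> play_rows:
  motion:
    - [[0,0.002,-0.04],[0,0,0],0.04]
    - [[0,0.002,-0.08],[0,0,0],0.04]
    - [[0,0.002,-0.12],[0,0,0],0.04]
    - [[0,0.002,-0.15],[0,0,0],0.04]
    - [[0,0.002,-0.17],[0,0,0],0.04]
    - [[0,0.002,-0.18],[0,0,0],0.04]
    - [[0,0.002,-0.183],[0,0,0],0.04]
    - [[0,0.002,-0.184],[0,0,0],0.04]
    - [[0,0.002,-0.184],[0,0,0],0.02]
    - [[0,0.002,-0.184],[0,0,0],0.005]
  squeeze: 15

```text
t: 26.22
position: [391.0, 311.2, 3.4]
orientation: [0.679, 0.734, 0.001, 0.0]
force: [-0.5, 1.1, 0.6]
width: 30.1
finger_force: 0.0
```

>>> play_rows:
  motion:
    - [[0,0,0],[0,0,0],0.005]
    - [[0,0,0],[0,0,0],0.005]
    - [[0,0,0],[0,0,0],0.005]
    - [[0,0,0],[0,0,0],0.005]

```text
t: 26.55
position: [390.2, 311.2, 2.8]
orientation: [0.679, 0.734, 0.001, -0.0]
force: [-0.6, -0.3, 6.8]
width: 13.8
finger_force: 15.0
```

>>> play_rows:
  motion:
    - [[0,0,0.008],[0,0,0],0.005]
    - [[0,0,0.025],[0,0,0],0.005]
    - [[0,0,0.05],[0,0,0],0.005]
    - [[0.004,-0.01,0.08],[0,0,0],0.005]
    - [[0.012,-0.03,0.1],[0,0,0],0.005]
    - [[0.024,-0.06,0.11],[0,0,0.01],0.005]
    - [[0.037,-0.095,0.11],[0,0,0.02],0.005]
    - [[0.05,-0.13,0.11],[0,0,0.03],0.005]
    - [[0.064,-0.165,0.11],[0,0,0.04],0.005]
    - [[0.077,-0.2,0.11],[0,0,0.04],0.005]

```text
t: 27.38
position: [467.3, 109.2, 112.7]
orientation: [0.664, 0.748, 0.0, 0.0]
force: [0.6, 1.1, -0.8]
width: 13.8
finger_force: 15.0
```

>>> play_rows:
  motion:
    - [[0.014,-0.035,0],[0,0,0],0.005]
    - [[0.027,-0.07,0],[0,0,0],0.005]
    - [[0.041,-0.105,0],[0,0,0],0.005]
    - [[0.054,-0.14,0],[0,0,0],0.005]
    - [[0.068,-0.175,0],[0,0,0],0.005]
    - [[0.081,-0.21,0],[0,0,0],0.005]
    - [[0.095,-0.245,0],[0,0,0],0.005]
    - [[0.108,-0.28,0],[0,0,0],0.005]
    - [[0.122,-0.315,0],[0,0,0],0.005]
    - [[0.132,-0.342,0],[0,0,0],0.005]

```text
t: 28.22
position: [599.1, -235.0, 112.7]
orientation: [0.665, 0.747, -0.001, 0.001]
force: [0.5, -0.5, -0.4]
width: 13.9
finger_force: 15.0
```

>>> play_rows:
  motion:
    - [[0.008,-0.02,0],[0,0,0],0.005]
    - [[0.014,-0.034,0],[0,0,0],0.005]
    - [[0.018,-0.044,0],[0,0,0],0.005]
    - [[0.018,-0.044,0],[0,0,0],0.005]
    - [[0.018,-0.044,0],[0,0,0],0.005]
    - [[0.018,-0.044,0],[0,0,0],0.005]

```text
t: 28.72
position: [616.7, -273.5, 111.9]
orientation: [0.664, 0.748, 0.0, -0.001]
force: [-0.4, 0.5, -0.2]
width: 13.7
finger_force: 15.0
```

```bash
python3 - <<'E'
from cell import manip
import cv2,pickle
from h import *
s=manip.get_state();print(s['t'],s['position'],s['orientation'],s['width'],s['force'])
for n in ['wrist']:
    p=manip.get_image(n);pickle.dump(p,open(n[0]+'8.pkl','wb'));cv2.imwrite('pics/%s8.png'%n,p['img'][:,:,::-1])
E
```

```text
28.7167 [ 616.66415535 -273.50455005  111.94135036] [ 6.64144234e-01  7.47603930e-01  3.14024218e-04 -8.38038914e-04] 13.702751570608145 [-0.40237408  0.47723165 -0.18750005]
```

View pics/wrist8.png

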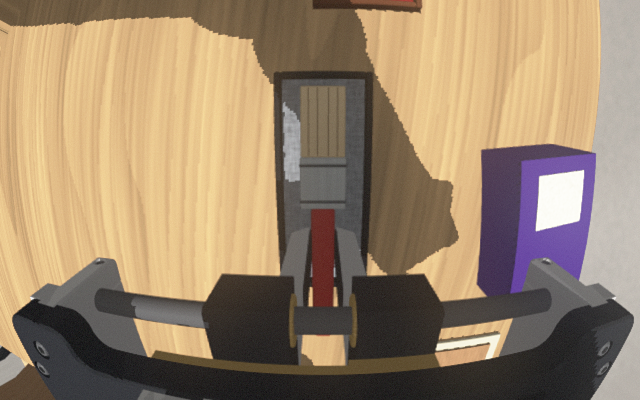

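Brush held level over the black tray; the tray's far outer corners are at (275,72) and (372,73), and its side edges run parallel to the brush.

```bash
python3 - <<'E'
import pickle
from h import *
p=pickle.load(open('w8.pkl','rb'))
print(wuv2w(p,[(275,72),(372,73),(278,235),(366,235)],16).round(1).tolist(),wuv2w(p,[(323,86),(323,208),(302,86),(345,86)],121).round(1).tolist(),wuv2w(p,[(323,86),(323,208)],115).round(1).tolist())
E
```

```text
[[561.7, -162.0, 16.0], [646.5, -152.9, 16.0], [578.3, -312.8, 16.0], [662.4, -302.9, 16.0]] [[606.2, -180.5, 121.0], [614.2, -248.6, 121.0], [595.0, -181.8, 121.0], [618.0, -179.0, 121.0]] [[606.2, -179.9, 115.0], [614.5, -250.4, 115.0]]
```

>>> play_rows:
  motion:
    - [[0,0,-0.02],[0,0,0],0.005]
    - [[0,0,-0.05],[0,0,0],0.005]
    - [[0,0,-0.075],[0,0,0],0.005]
    - [[0,0,-0.09],[0,0,0],0.005]
    - [[0,0,-0.097],[0,0,0],0.005]
    - [[0,0,-0.1],[0,0,0],0.005]
    - [[0,0,-0.102],[0,0,0],0.005]
    - [[0,0,-0.103],[0,0,0],0.005]
    - [[0,0,-0.103],[0,0,0],0.005]
    - [[0,0,-0.103],[0,0,0],0.005]

```text
t: 29.6
position: [617.6, -275.7, 10.2]
orientation: [0.665, 0.747, 0.0, 0.001]
force: [0.1, 0.1, -0.2]
width: 14.1
finger_force: 15.0
```

>>> play_rows:
  motion:
    - [[0,0,-0.001],[0,0,0],0.005]
    - [[0,0,-0.001],[0,0,0],0.005]

```text
t: 29.77
position: [617.2, -275.4, 8.5]
orientation: [0.665, 0.747, 0.0, 0.0]
force: [-0.9, 0.0, -0.5]
width: 14.2
finger_force: 15.0
```

>>> play_rows:
  motion:
    - [[0,0,-0.001],[0,0,0],0.005]
    - [[0,0,-0.001],[0,0,0],0.005]

```text
t: 29.93
position: [616.9, -275.3, 7.1]
orientation: [0.665, 0.747, 0.0, -0.0]
force: [-0.8, 0.6, -1.1]
width: 13.8
finger_force: 15.0
```

>>> play_rows:
  motion:
    - [[0,0,-0.0005],[0,0,0],0.005]
    - [[0,0,-0.0005],[0,0,0],0.005]

```text
t: 30.1
position: [616.9, -275.3, 6.9]
orientation: [0.665, 0.747, 0.0, -0.0]
force: [-1.1, 1.0, 2.1]
width: 13.6
finger_force: 15.0
```

Contact. Release and rise clear.

>>> play_rows:
  motion:
    - [[0,0,0],[0,0,0],0.018]
    - [[0,0,0],[0,0,0],0.024]
    - [[0,0,0],[0,0,0],0.028]
    - [[0,0,0],[0,0,0],0.028]
    - [[0,0,0.01],[0,0,0],0.028]
    - [[0,0,0.035],[0,0,0],0.028]
    - [[0,0,0.07],[0,0,0],0.028]
    - [[0,0,0.11],[0,0,0],0.028]
    - [[0,0,0.15],[0,0,0],0.03]
    - [[-0.03,0,0.18],[0,0,0],0.03]

```text
t: 30.93
position: [593.1, -275.0, 189.9]
orientation: [0.663, 0.749, 0.001, 0.004]
force: [0.4, 0.6, 0.6]
width: 30.1
finger_force: 0.0
```

>>> play_rows:
  motion:
    - [[-0.04,0.01,0.01],[0,0,0],0.03]
    - [[-0.08,0.02,0.02],[0,0,0],0.03]
    - [[-0.12,0.03,0.03],[0,0,0],0.03]
    - [[-0.14,0.03,0.03],[0,0,0],0.03]
    - [[-0.14,0.03,0.03],[0,0,0],0.03]
    - [[-0.14,0.03,0.03],[0,0,0],0.03]

```text
t: 31.43
position: [447.3, -245.4, 217.3]
orientation: [0.665, 0.747, 0.001, 0.001]
force: [0.8, -0.2, 0.3]
width: 30.1
finger_force: 0.0
```

```bash
python3 - <<'E'
from cell import manip
import cv2
s=manip.get_state();print(s['t'],s['position'],s['width'],s['force'])
a=manip.get_image('side')['img'][100:400,180:500,::-1];b=manip.get_image('scene')['img'][70:350,160:480,::-1]
cv2.imwrite('pics/fin.png',cv2.resize(a,(640,600),interpolation=cv2.INTER_CUBIC));cv2.imwrite('pics/fin2.png',cv2.resize(b,(685,600),interpolation=cv2.INTER_CUBIC))
E
```

```text
31.4333 [ 447.26350069 -245.3881165   217.30583111] 30.05365658474145 [ 0.81724348 -0.19351375  0.27064924]
```

View pics/fin.png

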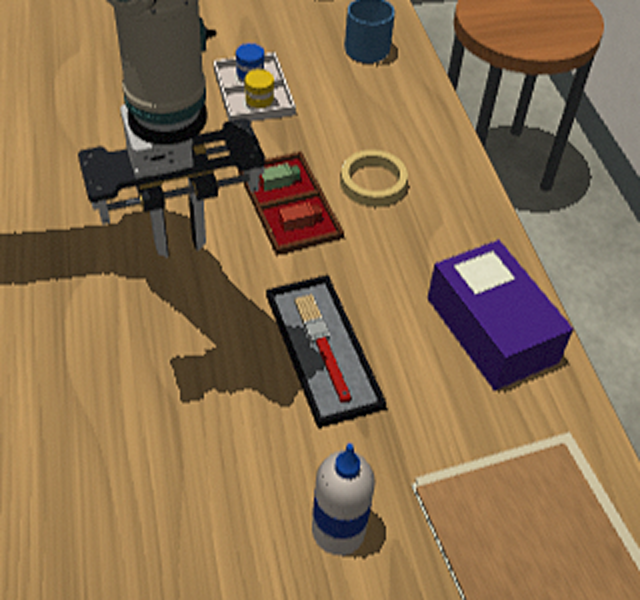

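View pics/fin2.png

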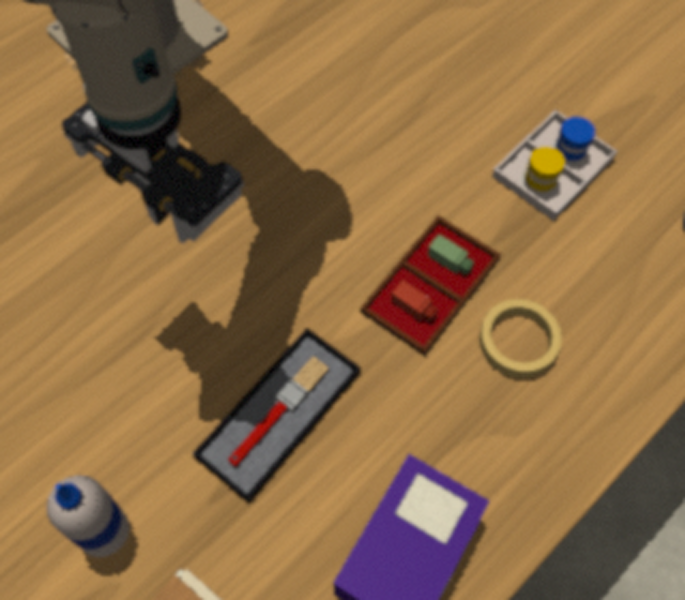

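Both final views show the pots at (575,140) and (545,168), the seals at (450,253) and (412,298), and the brush at (280,410), each in its place. The glue and tape haven't moved, and the arm is clear.

```bash
python3 -c "
from cell import manip
print(manip.close_job())"
```

```text
the job is handed in; nothing more can be done
None
```

The job is handed in after about 31 s: final images show both pots, both seals and the brush each in the right tray, with the glue and tape untouched; no verdict was returned.

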